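# Fetch the hemmed-in dome blank for the woodturner's sloping rack

## Robot

A 6-joint arm with a two-finger parallel gripper is mounted at the origin on the work surface. World frame = base frame: x ahead of the robot, y to its left, z up, the work surface at z = 0. Lengths are in m, angles in rad, forces in N, time in s.
With the tool pointing down it reaches from about 0.375 to 0.975 m from the base axis. Payload 3.8 kg.
Tool frame: the origin (TCP) lies midway between the tips of the shut fingers; the grasp point (between the pads) lies 19 mm behind it (bot.tcp_to_grasp is the distance from the TCP to the grasp point, in m); z points along the fingers, y is the line along which they close (so a half turn about z gives the same grasp; the last joint's range is limited). The gripper opens to 88 mm and grips with 3 to 60 N. Pads are 18 mm wide; open, the fingers measure 123 mm over their backs; the gripper's body (75 mm by 187 mm) begins 45 mm behind the grasp point.
Start: joints at [1.219, 0.264, 1.604, -0, 1.274, -0.037], TCP at [0.209, 0.642, 0.239] pointing down, gripper open.
Joint ranges: [-2.63, 2.63], [-0.94, 2.18], [0.31, 2.57], [-1.31, 4.45], [0, 2.66], [-2.55, 2.55]. Speed limits (rad/s): [2.57, 2.57, 3.14, 3.14, 3.14, 3.14].

## Interface

Orientations are given as a 3x3 rotation matrix whose columns are the frame's x, y, z axes.
In Python, from cell import bot gives the robot as it stands. The module is installed in compiled form; this text tells all that it offers. Calls block until the motion is done:
- bot.reach(position, orientation): joint-space move of the TCP to a pose.
- bot.move_straight(position, speed=0.15, ori=None, max_force=None): straight line of the TCP; ori=None keeps the orientation; speed is the mean speed in m/s. With max_force (N) it stops when the force on the tool has changed by that much, and returns True; else False.
- bot.goto_joints(angles): joint-space move.
- bot.gripper_to(opening, force=None): finger opening in m; force is the grip in N (None keeps the last); returns when the fingers have stopped.
- bot.pause(seconds).
- bot.inverse_kinematics(position, orientation): joint angles nearest the present ones, or None.
- bot.read_state(): the state.
- bot.capture(name): name is "side" or "top"; returns a dict with "pixels" (400x640x3 uint8, red, green, blue), "fx", "fy", "cx", "cy" (pixels), "dist" ([k1, k2, p1, p2, k3] as OpenCV has them; the pictures are not rectified), "pose" (4x4, takes a point from camera to world coordinates). Camera axes: x right, y up, looking along -z (the intrinsics and any distortion apply to the point x, -y, -z); pixel columns grow to the right and rows downward; lengths in m; the calibration is good to about 2 mm. A picture is of the moment at which its call begins. There is no depth.
A pose or a line that the arm cannot do raises bot.MotionError and nothing moves.
- bot.finish_job(): hands the job in; it is judged then, once.
The state is a dict: "t": time; "qpos": joint angles; "qd": joint speeds; "joint_efforts": joint torques, N m; "ee_pos": TCP position; "orientation": TCP orientation; "wrist_force": force on the tool from outside, world axes, zero at the start; "ft_torque": the same for the moment, N m; "grip_width": finger opening in m; "grip_force": force on a finger pad.
Only numpy, scipy, OpenCV 4.12 (cv2) and the standard library are available. Lean on these libraries where they do the work, as an engineer would, in place of code of your own. Each camera call takes 0.05 s, during which the arm holds its last target. There are 200 camera calls.

## Task

Three tall turned pieces hem in the low domed blank on the stock board: stand all three on the empty side board. Then take the dome, stand it on the upper half of the sloping rack and slide it down along the rack until it rests against the stop; once it is there, stand each tall piece back on the stock board exactly where it stood at the start. Keep all the pieces from toppling, and leave the jar, the brush and the gouge alone.

Things in the scene. Friction and masses are not known exactly. Their poses are not given: they have to be found in the camera images.
- doll: Turned wooden doll with a round head: body tapering from 44 mm diameter at the foot to 34 mm, a 26 mm neck at 68 mm height, and a head 44 mm in diameter (widest at 86 mm height; nearly straight-sided from 76 to 104 mm), 112 mm tall, standing loose on the stock board; origin: centre of its underside, z up its axis (yaw means nothing). About 0.1 kg.
- straight: Plain straight wooden cylinder, 38 mm diameter, 112 mm tall, standing loose on the stock board; origin: centre of its underside, z up its axis (yaw means nothing). About 0.1 kg.
- bell: Bell-footed wooden piece: foot 50 mm in diameter up to 22 mm height, narrowing to a straight stem 32 mm in diameter from 60 mm height to the top, 112 mm tall, standing loose on the stock board; origin: centre of its underside, z up its axis (yaw means nothing). About 0.1 kg.
- dome: Low domed wooden blank to be fetched, 44 mm diameter, 44 mm tall, straight-sided up to 28 mm then rounded over; stands on the stock board amid the tall pieces (each about 55 to 60 mm from it, centre to centre), too low to be gripped while they stand round it. Origin: centre of its underside, z up its axis. About 0.06 kg.
- stock_board: Fixed dark flat board, 180 x 200 mm (x, y), 12 mm thick, with a pale strip, 12 mm wide and 13 mm high above the bench, along its +x edge. Origin: centre of its underside on the bench; its top is at z = 12 mm.
- side_board: Fixed pale plywood board, empty at the start, 180 x 160 mm (x, y), 10 mm thick, flat. Origin: centre of its underside on the bench; its top is at z = 10 mm. Left or right of the stock board.
- ramp: Fixed rack's sloping plywood floor (sizes in mm), 200 long, 130 clear width, dropping 10 degrees to a dark stop (20 high) across its low end; side edges 8 high. Origin: floor at the foot of the stop's face, mid-width, 13 above the bench. x points down the slope into the stop (floor: x -200 to 0), z square to the floor. Nothing slides by itself. Dome against the stop: origin at x -22, z 0.
- jar: Bystander: amber jar with a steel cap, 56 mm diameter, 65 mm tall, standing beyond the stock board; leave alone. Origin: centre of its underside.
- brush: Bystander: flat paint brush, about 200 mm long, 20 mm high, lying on the bench; leave alone. Origin: underside of its middle.
- gouge: Bystander: turning gouge lying on the bench, wooden handle and steel blade, about 230 mm long and 22 mm high; leave alone. Origin: underside, near the joint of handle and blade.

How it is judged:
On the way, in this order (a step that is already met when the one before it is completed fails the run):
1. all three tall pieces stand on the side board, the dome still where it was (x of doll in the frame of side_board between -0.09 and 0.09 m and y of doll in the frame of side_board between -0.08 and 0.08 m and z of doll in the frame of side_board between 0.005 and 0.016 m and angle between each of doll, straight, bell's own z axis and vertical below 0.15 rad and x of straight in the frame of side_board between -0.09 and 0.09 m and y of straight in the frame of side_board between -0.08 and 0.08 m and z of straight in the frame of side_board between 0.005 and 0.016 m and x of bell in the frame of side_board between -0.09 and 0.09 m and y of bell in the frame of side_board between -0.08 and 0.08 m and z of bell in the frame of side_board between 0.005 and 0.016 m and distance of dome from where it was at the start of the episode below 0.03 m), for 0.2 s.
2. the dome stands on the upper half of the rack's floor (y of dome in the frame of ramp between -0.05 and 0.05 m and z of dome in the frame of ramp between -0.01 and 0.01 m and angle between the z axis of dome and the z axis of ramp, either way round below 0.25 rad and x of dome in the frame of ramp between -0.2 and -0.1 m), for 0.2 s.
3. the dome slides along the floor past the middle of the rack (y of dome in the frame of ramp between -0.05 and 0.05 m and z of dome in the frame of ramp between -0.01 and 0.01 m and angle between the z axis of dome and the z axis of ramp, either way round below 0.25 rad and x of dome in the frame of ramp between -0.09 and -0.04 m).
4. the dome rests against the stop while the tall pieces still stand on the side board (y of dome in the frame of ramp between -0.05 and 0.05 m and z of dome in the frame of ramp between -0.005 and 0.005 m and angle between the z axis of dome and the z axis of ramp, either way round below 0.12 rad and x of dome in the frame of ramp between -0.028 and -0.014 m and x of doll in the frame of side_board between -0.09 and 0.09 m and y of doll in the frame of side_board between -0.08 and 0.08 m and z of doll in the frame of side_board between 0.005 and 0.016 m and angle between each of doll, straight, bell's own z axis and vertical below 0.15 rad and x of straight in the frame of side_board between -0.09 and 0.09 m and y of straight in the frame of side_board between -0.08 and 0.08 m and z of straight in the frame of side_board between 0.005 and 0.016 m and x of bell in the frame of side_board between -0.09 and 0.09 m and y of bell in the frame of side_board between -0.08 and 0.08 m and z of bell in the frame of side_board between 0.005 and 0.016 m), for 0.2 s.
At the end, for the whole second after the job is handed in: The dome stands on the rack's floor within 6 mm of touching the stop (origin within 50 mm of mid-lane), and each of the three tall pieces stands upright within 15 mm of where it stood at the start; all at rest (y of dome in the frame of ramp between -0.05 and 0.05 m and z of dome in the frame of ramp between -0.005 and 0.005 m and angle between the z axis of dome and the z axis of ramp, either way round below 0.12 rad and x of dome in the frame of ramp between -0.028 and -0.014 m and distance of each of doll, straight, bell from where it was at the start of the episode below 0.015 m and angle between each of doll, straight, bell's own z axis and vertical below 0.1 rad and linear speed of each of doll, straight, bell, dome below 0.02 m/s).
It fails at once if a turned piece topples (tilts more than 0.6 rad) (angle between any of doll, straight, bell, dome's own z axis and vertical above 0.6 rad).
It fails at once if the jar, the brush or the gouge is moved by more than 20 mm (distance of any of jar, brush, gouge from where it was at the start of the episode above 0.02 m).
It also fails if it takes over 144 s, if anything falls off the work surface, if the arm or the gripper's body presses on something with over 40 N, if the wrist force passes 120 N, or if a joint passes its speed limit or range.

## Working session

There is one attempt and no reset: what is moved stays moved. The work goes in short steps, each a Python script; the robot and the scene stay as the last script left them, time stands still between calls to the robot, and variables do not carry over. Pictures are saved under pics/ and viewed, at most 14 in all, crops included, and the job is handed in when it is done.

```bash
mkdir -p pics; python3 - <<'E'
from cell import bot
import cv2,pickle,numpy as np
np.set_printoptions(precision=4,suppress=True)
for n in("top","side"):
    c=bot.capture(n); pickle.dump(c,open(n+"0.pkl","wb")); cv2.imwrite(f"pics/{n}0.png",c["pixels"][:,:,::-1])
    print(n,c["fx"],c["fy"],c["cx"],c["cy"],c["dist"],c["pose"])
s=bot.read_state();print(s["t"],s["orientation"],bot.tcp_to_grasp)
E
```

```text
top 476.6414560645405 476.6414560645405 320.676490809647 183.04227146806494 [-0.0222  0.      0.      0.      0.    ] [[ 0.0266  0.9818 -0.1882  0.3987]
 [-0.9992  0.0317  0.0243  0.0014]
 [ 0.0298  0.1874  0.9818  1.2519]
 [ 0.      0.      0.      1.    ]]
side 364.0541003579264 364.0541003579264 322.2200868924236 196.2146391590977 [-0.0138  0.      0.      0.      0.    ] [[-0.6444  0.3864 -0.6599  0.1188]
 [-0.7646 -0.3116  0.5642  0.4648]
 [ 0.0125  0.8681  0.4962  0.4605]
 [ 0.      0.      0.      1.    ]]
0.1 [[-0.9509  0.3096 -0.0007]
 [ 0.3096  0.9509 -0.0019]
 [ 0.0001 -0.002  -1.    ]] 0.0187
```

View pics/top0.png

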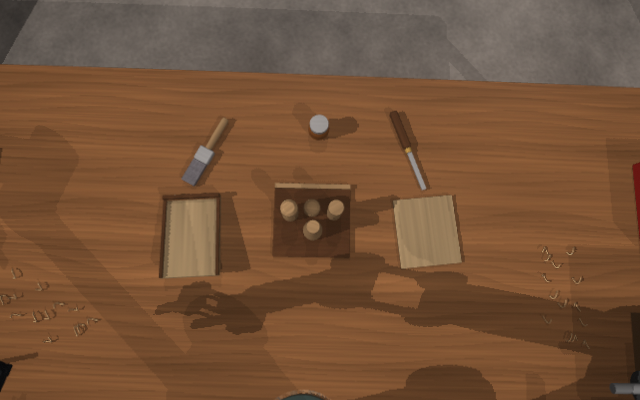

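View pics/side0.png

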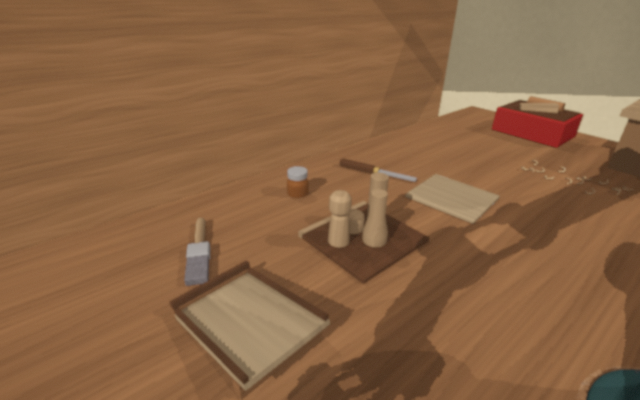

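The top view shows the rack at left (160-220, 195-278), the stock board at centre (273-350, 185-257) and the side board at right (394-461, 196-268). The three tall pieces are near (289,209), (336,209) and (313,230), with the dome near (312,208). In the side view the doll is at (340,220), the bell at (375,220), the dome behind them, and the straight piece is hidden behind the bell. I'll enlarge both.

```bash
python3 - <<'E'
import cv2,numpy as np
t=cv2.imread("pics/top0.png");s=cv2.imread("pics/side0.png")
g=lambda i:np.clip(i.astype(float)*1.6,0,255).astype('uint8')
cv2.imwrite("pics/tc.png",g(cv2.resize(t[180:285,150:355],None,fx=3.9,fy=3.9,interpolation=cv2.INTER_CUBIC)))
cv2.imwrite("pics/sc.png",g(cv2.resize(s[160:390,165:435],None,fx=2.6,fy=2.6,interpolation=cv2.INTER_CUBIC)))
E
```

```text
(no output)
```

View pics/tc.png

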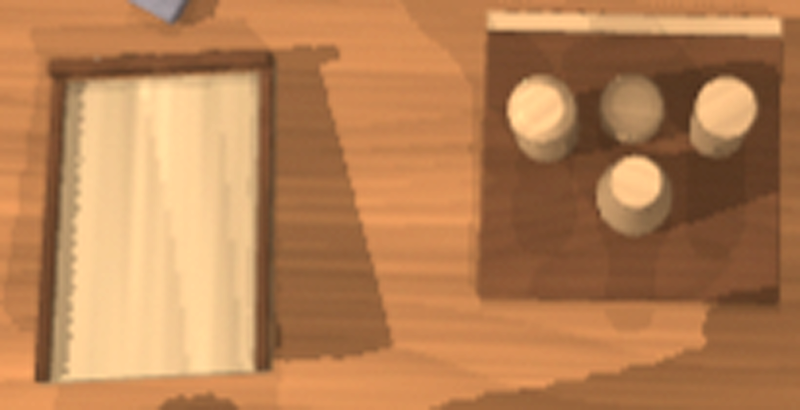

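View pics/sc.png

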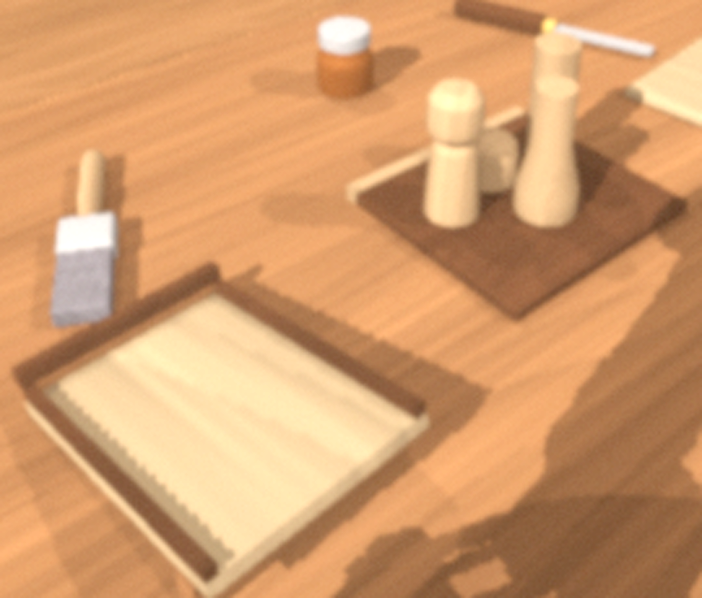

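The crops show the rack's stop at its far (+x) end, with inner floor corners near tc (85,80), (268,70), (62,378) and (258,372). The doll is left, the straight right and the bell nearest the robot, with the dome in the middle. The helper comes next, then the measurements.

```bash
cat > h.py <<'E'
import numpy as np,cv2,pickle
np.set_printoptions(precision=4,suppress=True)
def K(c): return np.array([[c["fx"],0,c["cx"]],[0,c["fy"],c["cy"]],[0,0,1.]])
def ray(c,uv,z):
    p=cv2.undistortPoints(np.array([[uv]],float),K(c),np.array(c["dist"]))[0,0]
    d=c["pose"][:3,:3]@np.array([p[0],-p[1],-1]); o=c["pose"][:3,3]
    return o+d*(z-o[2])/d[2]
def proj(c,P):
    q=(np.atleast_2d(P)-c["pose"][:3,3])@c["pose"][:3,:3]*[1,-1,-1]
    return cv2.projectPoints(q,np.zeros(3),np.zeros(3),K(c),np.array(c["dist"]))[0][:,0]
E
python3 - <<'E'
from h import *
t=pickle.load(open("top0.pkl","rb"));s=pickle.load(open("side0.pkl","rb"))
im=t["pixels"];g=cv2.cvtColor(im,cv2.COLOR_RGB2GRAY)
S=8;y0,x0=190,275
up=cv2.resize(im[y0:246,x0:348],None,fx=S,fy=S,interpolation=cv2.INTER_CUBIC)
gu=cv2.cvtColor(up,cv2.COLOR_RGB2GRAY)
back=lambda p:((p[0]+.5)/S-.5+x0,(p[1]+.5)/S-.5+y0)
for n,z,th in(("tops",.124,112),("tops",.124,100),("all",.056,70)):
    m=(gu>th).astype('uint8')
    for c in cv2.findContours(m,0,1)[0]:
        a=cv2.contourArea(c)
        if a>3000:
            e=cv2.fitEllipse(c);uv=back(e[0])
            print(n,th,np.array(uv),"axes px",np.array(e[1])/S,"xy@z",z,ray(t,uv,z)[:2],"@.098",ray(t,uv,.098)[:2])
cr=lambda u,v:((u+.5)/3.9-.5+150,(v+.5)/3.9-.5+180)
L=13e-3;H=.013+.2*np.sin(np.radians(10))
for n,p,z in(("floor low L",(85,80),L),("low R",(262,70),L),("high L",(62,378),H),("near edge L",(38,381),H),("near edge R",(270,371),H),
  ("wall outer top near L",(37,378),H+.008),("wall outer top near R",(270,369),H+.008),("stop top far L",(50,60),L+.02),("stop top far R",(272,52),L+.02),("stop top near L",(52,76),L+.02),("stop top near R",(272,66),L+.02)):
    print(n,ray(t,cr(*p),z))
for n,uvs,z in(("side board",[(393.5,200),(453,195),(461.5,263),(402,268.5)],.01),("stock",[(275,189),(350,189),(350,257),(273,256.5)],.012)):
    P=np.array([ray(t,u,z) for u in uvs]);print(n,P[:,:2].tolist(),P.mean(0),"sides",np.linalg.norm(P-np.roll(P,-1,0),axis=1))
up2=cv2.resize(np.vstack([np.clip(up.astype(float)*1.5,0,255).astype('uint8'),cv2.applyColorMap(gu,2)])[:,:,::-1],None,fx=.65,fy=.65)
cv2.imwrite("pics/up.png",up2)
E
```

```text
tops 112 [312.4366 226.2254] axes px [12.2741 12.7072] xy@z 0.124 [ 0.5103 -0.0098] @.098 [ 0.5128 -0.01  ]
tops 112 [286.8626 207.7314] axes px [13.6892 14.7442] xy@z 0.124 [0.5525 0.0524] @.098 [0.5561 0.0536]
tops 112 [335.562  207.0643] axes px [14.0734 14.4471] xy@z 0.124 [ 0.5577 -0.0636] @.098 [ 0.5614 -0.0651]
tops 100 [311.5468 226.9715] axes px [12.2488 17.0294] xy@z 0.124 [ 0.5084 -0.0077] @.098 [ 0.511  -0.0079]
tops 100 [335.5613 207.1728] axes px [14.7296 15.1214] xy@z 0.124 [ 0.5575 -0.0636] @.098 [ 0.5611 -0.0651]
tops 100 [287.0664 207.9148] axes px [14.3689 16.0641] xy@z 0.124 [0.5521 0.0519] @.098 [0.5556 0.0531]
all 70 [310.892  229.0542] axes px [16.0687 20.8322] xy@z 0.056 [ 0.5098 -0.0068] @.098 [ 0.5059 -0.0065]
all 70 [311.8321 207.4364] axes px [14.4605 16.3936] xy@z 0.056 [ 0.5645 -0.0075] @.098 [ 0.5587 -0.0072]
all 70 [334.7562 208.4954] axes px [15.2763 20.9236] xy@z 0.056 [ 0.5636 -0.0656] @.098 [ 0.5578 -0.0632]
all 70 [288.0607 209.0037] axes px [17.0339 21.4797] xy@z 0.056 [0.5587 0.0524] @.098 [0.5531 0.0506]
floor low L [0.5783 0.3591 0.013 ]
low R
[... 161 characters left out ...]
0.0557]
wall outer top near R [0.3921 0.2157 0.0557]
stop top far L [0.5879 0.3775 0.033 ]
stop top far R [0.5979 0.2319 0.033 ]
stop top near L [0.5773 0.3752 0.033 ]
stop top near R [0.5886 0.2313 0.033 ]
side board [[0.5973459400378965, -0.22349688262759443], [0.615770951128706, -0.38324646269499213], [0.43704687270320275, -0.4011703297142997], [0.41903357844009614, -0.2453049008927708]] [ 0.5173 -0.3133  0.01  ] sides [0.1608 0.1796 0.1569 0.1796]
stock [[0.6165893934298338, 0.09068833527671635], [0.6229091622420468, -0.10737372711053271], [0.44474505610356385, -0.11008953082070955], [0.44051851116535784, 0.08803863864824203]] [ 0.5312 -0.0097  0.012 ] sides [0.1982 0.1782 0.1982 0.1761]
```

View pics/up.png

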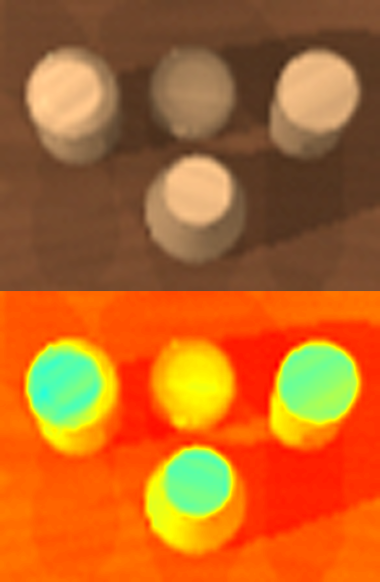

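Measured pieces (m):

| Piece | x | y |
|---|---|---|
| bell | .510 | -.010 |
| straight | .558 | -.064 |
| doll | .557 | .050 |
| dome | .566 | -.0075 |

The tall pieces are 56-57 mm from the dome, which fits the 55-60 mm given. The rack origin is about (.581, .304) at yaw .073, and the side board centre is about (.517, -.313). I'll start with the straight piece.

```bash
cat >> h.py <<'E'
from cell import bot
G=bot.tcp_to_grasp
START=dict(bell=(.5103,-.0098),straight=(.5577,-.0636),doll=(.557,.0497)); DOME=(.566,-.0075)
GH=dict(bell=.086,straight=.086,doll=.089); W=dict(bell=.032,straight=.038,doll=.044)
a=-.115; RB=np.array([[np.cos(a),-np.sin(a)],[np.sin(a),np.cos(a)]])
SIDE={n:np.array([.5173,-.3133])+RB@np.array(o) for n,o in dict(bell=(-.05,0),doll=(.03,.042),straight=(.03,-.042)).items()}
def down(yaw): # closing line (tool y) at angle yaw from world x
    y=np.array([np.cos(yaw),np.sin(yaw),0]);z=np.array([0,0,-1.]);return np.c_[np.cross(y,z),y,z]
R0=down(0); HI=.24
def P(xy,z): return np.array([xy[0],xy[1],z])
def carry(n,src,zs,dst,zd):
    bot.gripper_to(W[n]+.026,15)
    z=bot.read_state()["ee_pos"][2]
    bot.reach(P(src,HI),R0)
    bot.move_straight(P(src,zs+GH[n]-G),.12)
    bot.gripper_to(0,15)
    s=bot.read_state(); print(n,"width",s["grip_width"],"F",s["grip_force"],"t",s["t"])
    assert abs(s["grip_width"]-W[n])<.004
    bot.move_straight(P(src,HI),.15)
    bot.move_straight(P(dst,HI),.2)
    zt=zd+GH[n]-G
    bot.move_straight(P(dst,zt+.01),.15)
    hit=bot.move_straight(P(dst,zt-.003),.02,max_force=4)
    s=bot.read_state(); print(" hit",hit,"dz",s["ee_pos"][2]-zt)
    bot.gripper_to(W[n]+.026); bot.move_straight(P(dst,HI),.15)
E
cat > shot.py <<'E'
import sys
from h import *
for n in("top","side"):
    c=bot.capture(n);pickle.dump(c,open(f"{n}_{sys.argv[1]}.pkl","wb"))
    i=c["pixels"][180:280,150:470] if n=="top" else c["pixels"][100:390,165:515]
    i=cv2.resize(i,None,fx=2.2,fy=2.2,interpolation=cv2.INTER_CUBIC)
    if n=="top":A=i
    else:
        i=cv2.resize(i,(455,377)); i=cv2.copyMakeBorder(i,0,0,0,A.shape[1]-455,0)
        cv2.imwrite(f"pics/{sys.argv[1]}.png",np.clip(np.vstack([A,i])[:,:,::-1]*1.6,0,255).astype('uint8'))
print(bot.read_state()["t"])
E
python3 - <<'E'
from h import *
q=[proj(pickle.load(open("side0.pkl","rb")),P(START["bell"],.124)),proj(pickle.load(open("side0.pkl","rb")),P(START["doll"],.124))];print(q)
carry("straight",START["straight"],.012,SIDE["straight"],.010)
E
python3 shot.py s1
```

```text
[array([[378.0881, 192.4993]]), array([[338.47  , 192.7425]])]
straight width 0.03750862745585941 F 14.999529475317104 t 5.4167
 hit True dz 0.0001090924507062968
11.8667
```

View pics/s1.png

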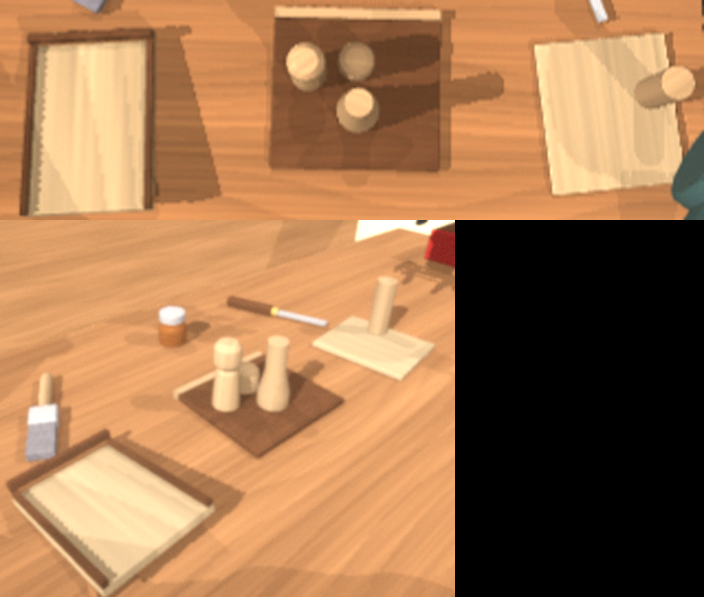

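The straight piece stands on the side board (foot near 650,97 in the crop), and the contact height was as expected. Next, the bell and the doll.

```bash
python3 - <<'E'
from h import *
for n in("bell","doll"): carry(n,START[n],.012,SIDE[n],.010)
bot.reach(P((.5,.1),.27),R0)
E
python3 shot.py s2
```

```text
bell width 0.031484784845578255 F 14.992817903566902 t 15.4917
 hit True dz -3.1541038596524795e-05
doll width 0.04269444299222134 F 14.995034863204637 t 25.6167
 hit True dz 0.000108028035727889
33.5833
```

View pics/s2.png

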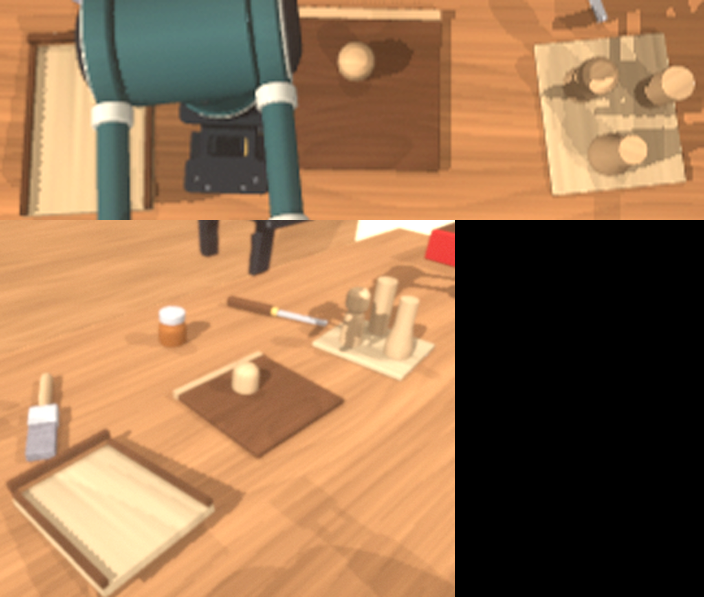

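All three stand on the side board and the dome is still at (356,61) in the crop. Now the dome goes to the rack.

```bash
cat >> h.py <<'E'
psi=.073; th=np.radians(10); O=np.array([.581,.3037,.013])
ry=np.array([-np.sin(psi),np.cos(psi),0]); rx=np.array([np.cos(th)*np.cos(psi),np.cos(th)*np.sin(psi),-np.sin(th)]); rz=np.cross(rx,ry)
RT=np.c_[-rx,ry,-rz]; RM=np.c_[rx,ry,rz]; DG=.023
def tcp(x,h=0): return O+RM@np.array([x,0,h+DG-G])
def ramp_xyz(): return RM.T@(bot.read_state()["ee_pos"]-O)-[0,0,DG-G]
E
python3 - <<'E'
from h import *
Rd=down(np.pi/2+psi)
bot.gripper_to(.066,10)
bot.reach(P(DOME,.2),Rd)
print("q",bot.read_state()["qpos"])
bot.move_straight(P(DOME,.012+DG-G),.1)
bot.gripper_to(0,10)
s=bot.read_state();print("width",s["grip_width"]);assert abs(s["grip_width"]-.044)<.004
bot.move_straight(P(DOME,.18),.15)
bot.reach(tcp(-.14,.09),RT)
bot.move_straight(tcp(-.14,.008),.1)
hit=bot.move_straight(tcp(-.14,-.005),.015,max_force=3)
print(hit,ramp_xyz(),bot.read_state()["wrist_force"]); bot.pause(.5)
E
python3 shot.py s3
```

```text
q [-0.057   0.0868  1.8834  0.0001  1.1712 -1.7005]
width 0.0436157222593478
True [-0.1399  0.0001  0.0002] [-0.2973 -1.0364  4.129 ]
42.5417
```

View pics/s3.png

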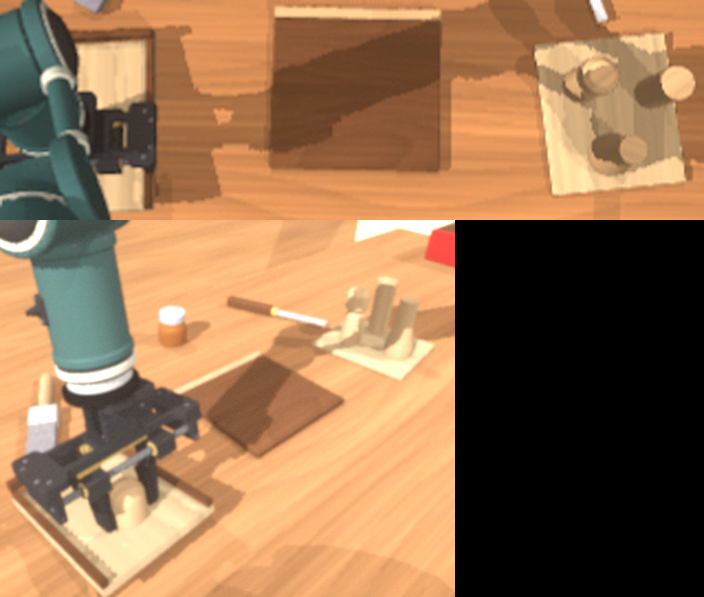

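The dome is gripped on the rack's upper half at (128,500), and the contact height is within 0.2 mm of expected. I'll slide it down to the stop.

```bash
python3 - <<'E'
from h import *
for x,v in((-.04,.05),(-.015,.015)):
    hit=bot.move_straight(tcp(x,0),v,max_force=8)
    print(hit,ramp_xyz(),bot.read_state()["wrist_force"])
E
python3 shot.py s4
```

```text
False [-0.0409  0.0001  0.0001] [-2.4114 -0.3589  5.971 ]
True [-0.024   0.0001  0.0002] [-1.5713 -1.0846  4.3552]
45.9583
```

```bash
python3 - <<'E'
from h import *
hit=bot.move_straight(tcp(-.012,0),.015,max_force=8)
print(hit,ramp_xyz(),bot.read_state()["wrist_force"])
bot.gripper_to(.060); p=bot.read_state()["ee_pos"]
bot.move_straight(p+rz*.12,.1)
bot.reach(P((.45,-.1),.3),R0)
E
python3 shot.py s5
```

```text
True [-0.0241  0.0001  0.0001] [-0.4235  0.0346  5.3984]
49.8417
```

View pics/s5.png

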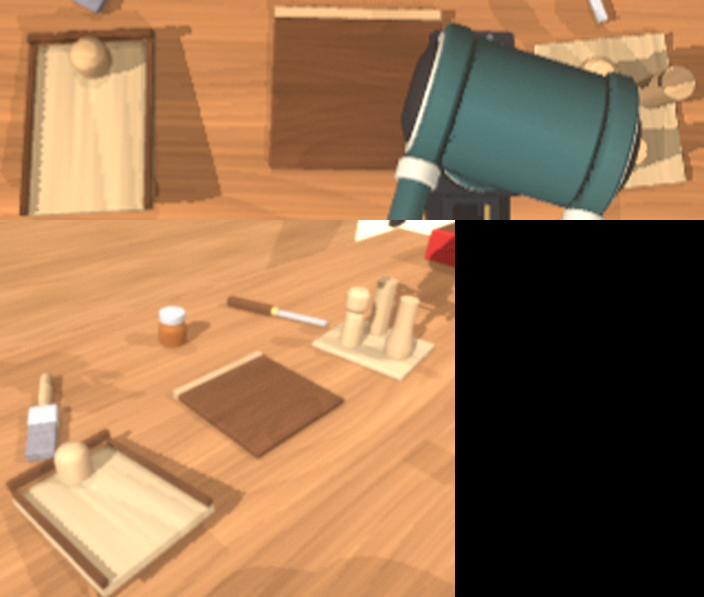

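The dome stands against the stop ((90,58) in the top crop, (73,463) in the side crop), and the tall pieces are still upright on the side board. Now the tall pieces go back.

```bash
python3 - <<'E'
from h import *
for n in("doll","bell","straight"): carry(n,SIDE[n],.010,START[n],.012)
bot.reach(P((.5,-.3),.3),R0)
E
python3 shot.py s6
python3 - <<'E'
from h import *
# drift of the stock region against the first picture
a,b=(cv2.cvtColor(pickle.load(open(f,"rb"))["pixels"],7)[195:246,278:348] for f in("top0.pkl","top_s6.pkl"))
C=lambda g,th:sorted([(round(e[0][0]/8,1),round(e[0][1]/8,1)) for c in cv2.findContours((cv2.resize(g,None,fx=8,fy=8,interpolation=2)>th).astype('uint8'),0,1)[0] if cv2.contourArea(c)>3000 for e in [cv2.fitEllipse(c)]])
print(C(a,112),C(b,112),"\n",C(a,70),C(b,70))
E
```

```text
doll width 0.042831967659890335 F 14.993051464261953 t 53.0583
 hit True dz 6.62935287540356e-05
bell width 0.03131492944127393 F 14.997376425017137 t 63.275
 hit True dz -4.909051748311355e-06
straight width 0.03743930527791836 F 14.999761518265586 t 73.275
 hit True dz 6.97723530864447e-05
80.6917
[(9.3, 13.2), (34.9, 31.7), (58.0, 12.5)] [(9.3, 13.1), (34.8, 31.6), (58.0, 12.5)] 
 [(10.5, 14.5), (33.3, 34.5), (34.3, 12.9), (57.2, 13.9)] [(10.6, 14.5), (33.6, 34.7), (57.1, 13.9)]
```

View pics/s6.png

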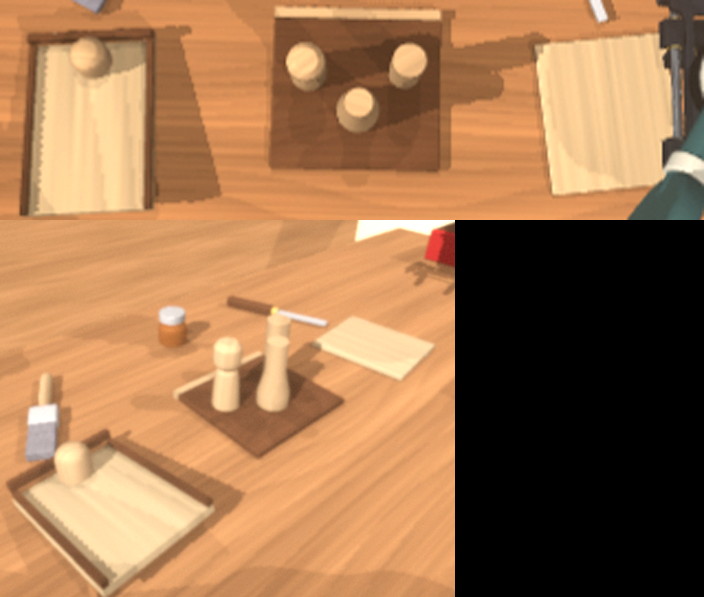

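All three are back within 0.3 px (under 1 mm) of where they appeared at the start, and the dome is at the stop.

```bash
python3 -c "
from cell import bot
bot.pause(.5);print(bot.finish_job())"
```

```text
the job is handed in; nothing more can be done
None
```

The job is handed in (no verdict was returned): the dome rests against the rack's stop, all three tall pieces stand within about 1 mm of where they started, and the jar, brush and gouge were left alone.

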